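# Fetch the marker from behind the jar and the pot

### The arm

A 6-joint arm with a two-finger parallel gripper is mounted at the origin on a cart in front of the work surface, level with it; the furniture and walls round the work are solid. World frame = base frame: x ahead of the robot, y to its left, z up, the work surface at z = 0. Lengths are in m, angles in rad, forces in N, time in s.
With the tool pointing down it reaches from about 0.425 to 0.95 m from the base axis. Payload 3.5 kg.
Tool frame: the origin (TCP) lies midway between the tips of the shut fingers; the grasp point (between the pads) lies 19 mm behind it (ctrl.pinch_z is the distance from the TCP to the grasp point, in m); z points along the fingers, y is the line along which they close (so a half turn about z gives the same grasp; the last joint's range is limited). The gripper opens to 85 mm and grips with 20 to 120 N. Pads are 22 mm wide; open, the fingers measure 114 mm over their backs; the gripper's body (76 mm by 85 mm) begins 54 mm behind the grasp point. The pads swing forward as they close: fully open they stand 13 mm farther back than shut.
Start: joints at [1.187, 0.286, 1.577, -0, 1.279, -0.15], TCP at [0.156, 0.657, 0.231] pointing down, gripper open.
Joint ranges: [-2.77, 2.77], [-0.9, 2.22], [0.21, 2.48], [-1.53, 4.67], [0.24, 2.81], [-2.84, 2.84]. Speed limits (rad/s): [2.79, 2.79, 3.14, 3.14, 3.14, 3.14].

### API

Orientations are given as a unit quaternion [x, y, z, w].
In Python, from plant import get_state, viewer, sign_off, ctrl gives the robot as it stands. The module is installed in compiled form; this text tells all that it offers.
- The arm moves only by the shell command python3 -m handwheel 'ROWS' [FORCE]. ROWS is JSON, a list that holds one entry, the list of rows, each a list of 5 numbers: the finger opening in m, from 0 to 0.0854, then the shift along the tool's x, y, z in m, then the turn about the tool's z in degrees. In form: [[[claw, x, y, z, spin], ...]]. A call has 1 to 12 rows; each row shifts and turns the commanded pose from where the row before left it, along the tool's axes as they then stand; what a row does not reach is not made up. A row lasts 1/12 s, in which the tool goes at most 41.7 mm and 7.16 degrees, less where a joint would pass 70% of its speed; a pose out of reach is approached as far as the arm can. A call is refused whole if a number of a shift passes 0.0417 or a number of a turn 7.16, either way. A call with a gripper value outside its range is refused whole. The fingers move at their own pace and stop on an object; FORCE is the grip in N (left out, the last holds). Time passes only in rows, so rows that do not move let the fingers close. It gives the time, the measured TCP pose, the force, the opening and the grip force at its end, in the units of the state.
- get_state(): the state, without advancing time (a new reading comes with each control period).
- viewer.read_camera(name): name is "scene" or "top" or "wrist"; returns the picture (480x640x3 uint8, blue, green, red); there is no depth.
- viewer.camera_params(name): a dict with "fov_y" (degrees; the focal length in pixels is half the picture's height over the tangent of half this angle, whatever the lens; pixels are square), "cx", "cy" (the principal point, pixels), "xyz" and "attitude" of the camera in the world; the wrist camera has in their place "hand_eye" (4x4, takes a point from camera to tool coordinates, whose origin is the TCP and whose axes are the flange's). Camera axes: x right, y up, looking along -z (the intrinsics and any distortion apply to the point x, -y, -z); pixel columns grow to the right and rows downward; lengths in m; the calibration is good to about 2 mm. A picture is of the moment at which its call begins: read the wrist's pose just before it. camera_params takes no time and is no camera call.
- sign_off(): hands the job in; it is judged then, once.
Trained networks look in the newest picture that a camera, given by its name, has taken for a name from the list of things; names that differ only in an ending like _2 or _b are one class to them, and where a whole thing is asked for, a point or a joint stands for the part that bears it (a point fixed in the world has none). Each returns a list of dicts, best first, with "confidence" (0 to 1); they miss things now and then, are a little off and sometimes report something else, mostly with a low value. They report only what shows in the picture. A call takes as long as a camera call. They do not tell look-alikes from the thing itself.
- viewer.look_for(camera, name): "extent" ([left, top, width, height] as shares, 0 to 1, of the picture: columns of its width, rows of its height, round what is visible of it).
- viewer.outline_of(camera, name): "mask" (480x640 bool, what is visible of it) and "extent" ([left, top, width, height] as shares, 0 to 1, of the picture: columns of its width, rows of its height, round what is visible of it).
- viewer.pinpoint(camera, name): "xy" ([column, row] as shares, 0 to 1, of the picture: columns of its width, rows of its height: a listed point, or the origin of a listed thing).
The state is a dict: "time": time; "qpos": joint angles; "dq": joint speeds; "joint_efforts": joint torques, N m; "eef_pos": TCP position; "tcp_rot": TCP orientation; "contact_force": force on the tool from outside, world axes, zero at the start; "wrist_torque": the same for the moment, N m; "opening": opening from 0.0 (shut) to 1.0 (fully open); "finger_force": force on a finger pad.
Only numpy, scipy, OpenCV 4.12 (cv2) and the standard library are available. Lean on these libraries where they do the work, as an engineer would, in place of code of your own. Each camera call takes 0.05 s, during which the arm holds its last target. There are 200 camera calls.

### The job

The felt marker lies at the back of the wooden supply tray, behind the powder jar and the lidded pot. First set the jar and the pot aside, upright on the black rubber mat, then lay the marker lengthwise flat in the steel pen tray, and finally stand the jar and the pot each back upright in the very place in the supply tray where it stood at the start. Leave the other things round about undisturbed.

Things in the scene. Friction and masses are not known exactly. Their poses are not given: they have to be found in the camera images.
- jar_mid (a point): Centre, half-way up, of the powder jar: a round white jar with a green screw lid, 64 mm across and 90 mm tall, about 0.2 kg, standing upright. It can be gripped round its body up to 65 mm above its foot (the lid above is best not gripped). z is its upright axis.
- pot_mid (a point): Centre, half-way up, of the lidded pot: a round white snap-lid pot, 62 mm across at the rim, tapering downward, 53 mm tall, about 0.06 kg, standing upright; grip it round the rim, about 40 mm above its foot. z is its upright axis.
- marker_mid (a point): Centre, half-way up, of the felt marker lying flat: black and white, 133 mm long along its y axis, 13 mm thick (x), 14 mm high, 16 g. At the start it lies across the back of the supply tray, its long axis along the tray's y, so that jar and pot stand a few mm in front of it.
- supply_tray: Fixed light wooden tray, 150 mm (x) by 164 mm (y); origin at the centre of its underside. Its floor is 4 mm above the table. Its x axis points to the back: a back lip 18 mm high, side lips 12 mm high, no lip in front. Jar and pot stand side by side (either may be the left one), about 70 mm apart along y, about 12 mm on the front side (-x) of the origin; the marker lies about 35 mm behind (+x of) the origin, with about 29 mm free between it and the back lip.
- side_mat: Fixed black rubber mat, 230 mm (x) by 130 mm (y), 3 mm thick; origin at the centre of its underside. Empty at the start; the side area for jar and pot. Beware, round the table: a tall slatted rack beyond its left edge (from about x 0.3 to 0.6, y above 0.54, shelves up to 1 m high) and a crate of bottles 0.34 m tall in its far left corner.
- pen_tray: Fixed shallow brushed-steel pen tray (not the longer, deeper white tray at the front edge of the table), outside 190 mm (x, its length) by 110 mm (y), lip 10 mm high and 4 mm thick all round, floor about 4 mm above the table; origin at the centre of its underside. Empty at the start.
- tape_roll: Bystander: roll of tape lying flat, 68 mm across, 19 mm high; origin at the centre of its underside. Leave it alone.
- hygrometer: Bystander: small white digital hygrometer, 40 x 58 mm, 15 mm high; origin at the centre of its underside. Leave it alone.
- blue_cap_bottle: Bystander: short white bottle with a blue cap, 60 mm across, 64 mm tall; origin at the centre of its underside. Leave it alone.
Not all that is in view belongs to the job. There is more than one size of the part that bears jar_mid; the job needs the middle-sized.

How it is judged:
By the outcome, as a careful person would: the job done as asked, in the order asked, and still so for the second after the job is handed in, with the robot touching nothing.
It also fails if it takes over 131 s, if anything falls off the work surface, if the arm or the gripper's body presses on something with over 40 N, if the wrist force passes 120 N, or if a joint passes its speed limit or range.

## Working session

There is one attempt and no reset: what is moved stays moved. The work goes in short steps, Python scripts to look and compute and a shell command to move; the robot and the scene stay as the last step left them, time stands still between calls to the robot, and variables do not carry over. Pictures are saved under pics/ and viewed, at most 14 in all, crops included, and the job is handed in when it is done.

```bash
mkdir -p pics
cat > h.py <<'E'
import numpy as np, cv2
from scipy.spatial.transform import Rotation as R
from plant import get_state, viewer, ctrl
def cam(name, st=None):
    p=viewer.camera_params(name)
    if 'hand_eye' in p:
        st=st or get_state()
        T=np.eye(4);T[:3,:3]=R.from_quat(st['tcp_rot']).as_matrix();T[:3,3]=st['eef_pos']
        T=T@np.array(p['hand_eye'])
    else:
        T=np.eye(4);a=np.array(p['attitude']);T[:3,:3]=a if a.shape==(3,3) else R.from_quat(a).as_matrix();T[:3,3]=p['xyz']
    f=240/np.tan(np.radians(p['fov_y'])/2)
    return T,f,p['cx'],p['cy'],p
def ray(C,u,v,z):
    T,f,cx,cy,_=C
    d=T[:3,:3]@np.array([(u-cx)/f,-(v-cy)/f,-1]);o=T[:3,3]
    return o+d*(z-o[2])/d[2]
def px(C,P):
    T,f,cx,cy,_=C
    q=T[:3,:3].T@(np.asarray(P,float)-T[:3,3])
    return np.array([cx+f*q[0]/-q[2],cy-f*q[1]/-q[2]])
E
cat > a.py <<'E'
from h import *
s=get_state(); print({k:np.round(v,3) for k,v in s.items()})
print(ctrl.pinch_z)
for c in('scene','top','wrist'):
    print(c,viewer.camera_params(c)); cv2.imwrite(f'pics/{c}0.png',viewer.read_camera(c))
E
python3 a.py
```

```text
{'time': np.float64(0.0), 'qpos': array([ 1.187,  0.287,  1.578,  0.   ,  1.279, -0.15 ]), 'dq': array([-0.001, -0.002, -0.001, -0.   ,  0.   ,  0.001]), 'joint_efforts': array([-1.0000e-03, -4.0598e+01, -2.9262e+01, -0.0000e+00,  6.0000e-03,
        0.0000e+00]), 'eef_pos': array([0.156, 0.656, 0.23 ]), 'tcp_rot': array([ 0.117,  0.993, -0.001, -0.   ]), 'contact_force': array([-0.769,  0.01 ,  0.597]), 'wrist_torque': array([-0.03 , -0.045,  0.033]), 'finger_force': np.float64(0.0), 'opening': np.float64(1.001)}
0.0187
scene {'fov_y': 44.4485063501082, 'cx': 325.2914115615628, 'cy': 228.48752000200122, 'xyz': array([0.16590529, 0.59207797, 1.04780035]), 'attitude': array([-0.09460625,  0.31061927,  0.91018521, -0.25715405])}
top {'fov_y': 51.20618547795359, 'cx': 328.126614399434, 'cy': 227.2656752079636, 'xyz': array([ 0.38805189, -0.06278261,  1.27883261]), 'attitude': array([-0.05744684,  0.06589189,  0.70983463, -0.69892269])}
wrist {'fov_y': 65.38289878026089, 'cx': 321.8930158174876, 'cy': 238.84728733941668, 'hand_eye': array([[ 6.76303035e-04,  9.60014234e-01,  2.79950377e-01,
         7.22068648e-02],
       [ 9.99999456e-01, -8.71490380e-04,  5.72746154e-04,
        -4.47889021e-04],
       [ 7.93818521e-04,  2.79949838e-01, -9.60014301e-01,
        -1.43526681e-01],
       [ 0.00000000e+00,  0.00000000e+00,  0.00000000e+00,
         1.00000000e+00]])}
```

View pics/top0.png

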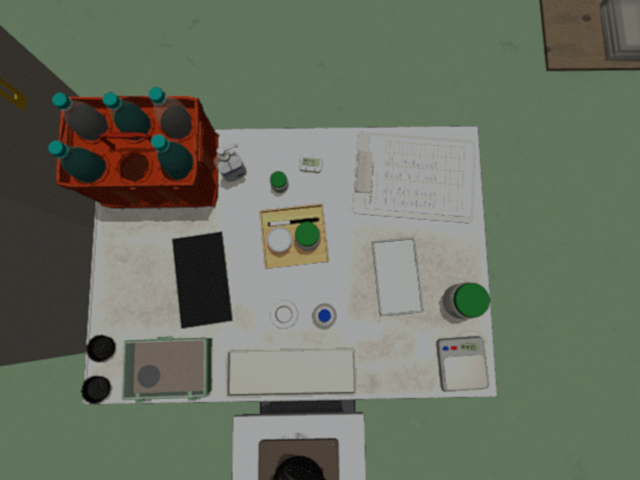

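View pics/scene0.png

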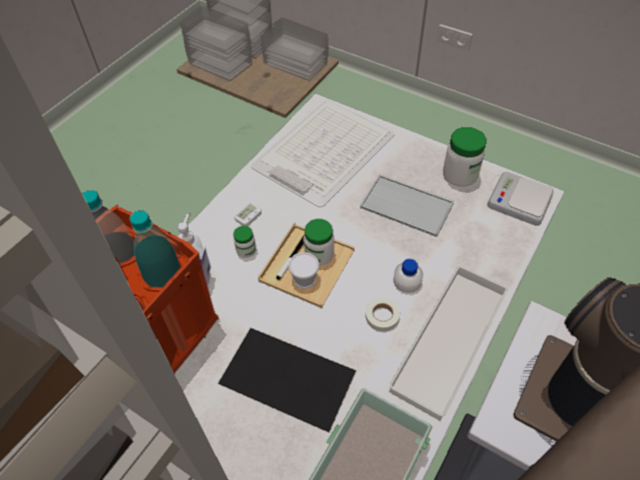

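```bash
cat > b.py <<'E'
from h import *
Z=dict(jar_mid=.049,pot_mid=.0305,marker_mid=.011,supply_tray=0,side_mat=0,pen_tray=0,tape_roll=0,hygrometer=0,blue_cap_bottle=0)
for c in('top','scene'):
    viewer.read_camera(c); C=cam(c)
    for n,z in Z.items():
        for d in viewer.pinpoint(c,n)[:3]:
            u,v=d['xy'][0]*640,d['xy'][1]*480
            print(c,n,round(d['confidence'],2),np.round([u,v]),np.round(ray(C,u,v,z),4))
E
python3 b.py
```

```text
top jar_mid 0.71 [467. 299.] [ 0.4224 -0.4159  0.049 ]
top jar_mid 0.57 [308. 234.] [ 0.5879 -0.0302  0.049 ]
top jar_mid 0.54 [280. 184.] [0.7189 0.0411 0.049 ]
top pot_mid 0.56 [281. 242.] [0.5734 0.0408 0.0305]
top marker_mid 0.57 [295. 221.] [0.6293 0.0047 0.011 ]
top marker_mid 0.42 [281. 244.] [0.5701 0.0424 0.011 ]
top side_mat 0.82 [203. 283.] [0.4754 0.2402 0.    ]
top pen_tray 0.92 [395. 274.] [ 0.4904 -0.2497  0.    ]
top tape_roll 0.93 [287. 313.] [0.3973 0.0282 0.    ]
top hygrometer 0.53 [311. 165.] [ 0.7812 -0.0381  0.    ]
top blue_cap_bottle 0.65 [299. 237.] [ 0.59   -0.0049  0.    ]
top blue_cap_bottle 0.57 [324. 313.] [ 0.3944 -0.0672  0.    ]
scene jar_mid 0.97 [241. 239.] [0.7247 0.0566 0.049 ]
scene jar_mid 0.58 [318. 243.] [ 0.5796 -0.0208  0.049 ]
scene jar_mid 0.57 [382. 317.] [0.3783 0.0648 0.049 ]
scene pot_mid 0.97 [305. 270.] [0.5722 0.0399 0.0305]
scene marker_mid 0.52 [319. 244.] [ 0.5908 -0.0443  0.011 ]
scene marker_mid 0.49 [292. 255.] [0.6249 0.0126 0.011 ]
scene marker_mid 0.43 [254. 216.] [ 0.7594 -0.034   0.011 ]
scene side_mat 0.77 [289. 377.] [0.4776 0.2443 0.    ]
scene pen_tray 0.69 [408. 203.] [ 0.4805 -0.2573  0.    ]
scene tape_roll 0.92 [383. 318.] [0.3854 0.0401 0.    ]
scene hygrometer 0.58 [252. 215.] [ 0.7713 -0.0394  0.    ]
scene hygrometer 0.57 [303. 270.] [0.5885 0.0261 0.    ]
scene blue_cap_bottle 0.77 [407. 281.] [ 0.3858 -0.0637  0.    ]
```

Top picture: the tray is at about (295,237), with the pot at (280,240) and a green-lid jar at (307,235). The marker is behind them at (295,221) and the mat at (203,280). The steel tray is at (398,276), and the long white tray at (290,372) is not it. Three things could be taken for the jar: big (467,299), small (279,181), and middle-sized in the tray at (307,235), which is the one to use. I'll move over the tray and check it close up.

```bash
python3 -m handwheel '[[[0.085,-0.015,-0.034,-0.003,0],[0.085,-0.015,-0.034,-0.003,0],[0.085,-0.015,-0.034,-0.003,0],[0.085,-0.015,-0.034,-0.003,0],[0.085,-0.015,-0.034,-0.003,0],[0.085,-0.015,-0.034,-0.003,0],[0.085,-0.03,-0.021,-0.003,0],[0.085,-0.03,-0.021,-0.003,0],[0.085,-0.03,-0.021,-0.003,0],[0.085,-0.03,-0.021,-0.003,0],[0.085,-0.03,-0.021,-0.003,0],[0.085,-0.03,-0.021,-0.003,0]]]' && python3 -m handwheel '[[[0.085,-0.03,-0.021,0,0],[0.085,-0.03,-0.021,0,0],[0.085,-0.03,-0.021,0,0],[0.085,-0.03,-0.021,0,0],[0.085,-0.03,-0.021,0,0],[0.085,-0.03,-0.021,0,0],[0.085,-0.03,-0.021,0,0],[0.085,-0.03,-0.021,0,0],[0.085,-0.03,-0.021,0,0],[0.085,-0.03,-0.021,0,0],[0.085,0,0,0,7],[0.085,0,0,0,7]]]' && python3 -m handwheel '[[[0.085,0,0,0,7],[0.085,0,0,0,7],[0.085,0,0,0,7],[0.085,0,0,0,7],[0.085,0,0,0,7],[0.085,0,0,0,7],[0.085,0,0,0,7],[0.085,0,0,0,7],[0.085,0,0,0,7],[0.085,0,0,0,0],[0.085,0,0,0,0]]]'
cat > c.py <<'E'
from h import *
import sys
s=get_state();C=cam('wrist',s);im=viewer.read_camera('wrist');cv2.imwrite(f'pics/{sys.argv[1]}.png',im)
m=R.from_quat(s['tcp_rot']).as_matrix();print(np.round(s['eef_pos'],4),'toolx',np.round(m[:,0],3),'z',np.round(m[:,2],3),s['time'])
Z=dict(jar_mid=.049,pot_mid=.0305,marker_mid=.011,supply_tray=0,side_mat=0,pen_tray=0)
for n in sys.argv[2].split(','):
    for d in viewer.outline_of('wrist',n)[:2]:
        k=d['mask'].astype(np.uint8);r=cv2.minAreaRect(cv2.findNonZero(k));z={'supply_tray':.012}.get(n,Z[n])
        print(n,round(d['confidence'],2),k.sum(),'rect corners',[np.round(ray(C,*p,z)[:2],4).tolist() for p in cv2.boxPoints(r)])
        cv2.imwrite(f'pics/m_{n}.png',k*255)
    for d in viewer.pinpoint('wrist',n)[:2]:
        u,v=d['xy'][0]*640,d['xy'][1]*480
        print('  pt',round(d['confidence'],2),np.round([u,v]),np.round(ray(C,u,v,Z[n]),4))
E
python3 c.py w1 jar_mid,pot_mid,marker_mid,supply_tray
```

```text
time: 2.15
eef_pos: [0.3433, 0.2716, 0.2679]
tcp_rot: [0.117, 0.993, 0.0, 0.001]
contact_force: [0.7, 1.2, 0.4]
opening: 0.995
finger_force: 0.0
time: 3.15
eef_pos: [0.5868, -0.0028, 0.2668]
tcp_rot: [0.241, 0.971, -0.0, -0.0]
contact_force: [-0.4, 0.7, 0.3]
opening: 0.997
finger_force: 0.0
time: 4.07
eef_pos: [0.5857, -0.0007, 0.2674]
tcp_rot: [0.708, 0.706, 0.0, 0.0]
contact_force: [-1.0, -0.7, -0.4]
opening: 0.997
finger_force: 0.0
[ 0.5857 -0.0007  0.2674] toolx [ 0.004  1.    -0.   ] z [ 0. -0. -1.] 4.0667
jar_mid 0.93 4257 rect corners [[0.5478, 0.0101], [0.6121, 0.0099], [0.6136, -0.0747], [0.5451, -0.0745]]
jar_mid 0.9 2550 rect corners [[0.6893, 0.0668], [0.7498, 0.0666], [0.7555, 0.023], [0.6928, 0.0232]]
  pt 0.69 [465. 156.] [0.7202 0.0459 0.049 ]
pot_mid 0.58 3546 rect corners [[0.5411, 0.0728], [0.6045, 0.0726], [0.6053, 0.0068], [0.5387, 0.007]]
  pt 0.87 [312. 160.] [0.5746 0.0413 0.0305]
marker_mid 0.82 1425 rect corners [[0.6137, 0.0745], [0.627, 0.0751], [0.6378, -0.0572], [0.6233, -0.058]]
  pt 0.62 [362. 185.] [0.6276 0.0129 0.011 ]
  pt 0.46 [245. 394.] [ 0.4864 -0.251   0.011 ]
supply_tray 0.83 12850 rect corners [[0.5053, 0.0834], [0.6556, 0.0978], [0.6822, -0.0665], [0.5135, -0.0848]]
  pt 0.69 [329. 190.] [0.5921 0.0063 0.    ]
```

View pics/w1.png

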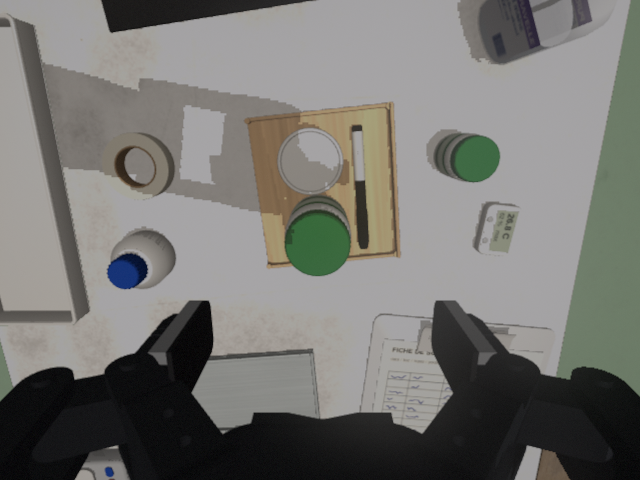

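The wrist picture shows the middle jar (318,236) and pot (310,160) side by side in the tray, with the marker at (361,187) behind them. The small look-alike jar stands outside at (470,158). I'll refine the jar and pot positions and the tray yaw.

```bash
cat > d.py <<'E'
from h import *
s=get_state();C=cam('wrist',s);im=viewer.read_camera('wrist')
hsv=cv2.cvtColor(im,cv2.COLOR_BGR2HSV)
g=cv2.inRange(hsv,(45,90,40),(85,255,255));
n,l,st,ce=cv2.connectedComponentsWithStats(g)
for i in range(1,n):
    if st[i,4]>300:print('green',st[i],ce[i])
def proj(cx,cy,z,r,dz):  # silhouette bbox of a cylinder band
    a=np.linspace(0,2*np.pi,90);P=[px(C,(cx+r*np.cos(t),cy+r*np.sin(t),q)) for t in a for q in (z,z-dz)]
    P=np.array(P);return np.r_[P.min(0),P.max(0)]
from scipy.optimize import least_squares
i=[i for i in range(1,n) if st[i,4]>1500 and 230<st[i,0]<340][0]
x,y,w,h=st[i,:4]; 
f=least_squares(lambda p:(proj(p[0],p[1],.094,p[2],.018)-[x-.5,y-.5,x+w-.5,y+h-.5])[[0,2,3]],[.583,-.03,.03])
print('jar lid',f.x,f.fun)
k=viewer.outline_of('wrist','pot_mid')[0]['mask'].astype(np.uint8);x,y,w,h=cv2.boundingRect(k);print('pot bbox',x,y,w,h)
f=least_squares(lambda p:(proj(p[0],p[1],.057,p[2],.006)-[x-.5,y-.5,x+w-.5,y+h-.5])[[0,1,2]],[.575,.04,.031]);print('pot',f.x,f.fun)
gr=cv2.cvtColor(im,cv2.COLOR_BGR2GRAY)
big=cv2.resize(im[90:290,230:420],None,fx=4,fy=4,interpolation=cv2.INTER_CUBIC)
cv2.imwrite('pics/crop1.png',big[:,:760][:600] if 0 else cv2.resize(big,(570,600)))
E
python3 d.py
```

```text
green [ 455  136   44   45 1537] [476.72804164 158.22576448]
green [ 285  212   65   64 3216] [317.44993781 243.68128109]
jar lid [ 0.5801299  -0.02827928  0.02882387] [0.00000000e+00 1.13686838e-13 0.00000000e+00]
pot bbox 277 127 67 68
pot [0.57383995 0.04177697 0.03113124] [5.68434189e-14 1.42108547e-14 0.00000000e+00]
```

View pics/crop1.png

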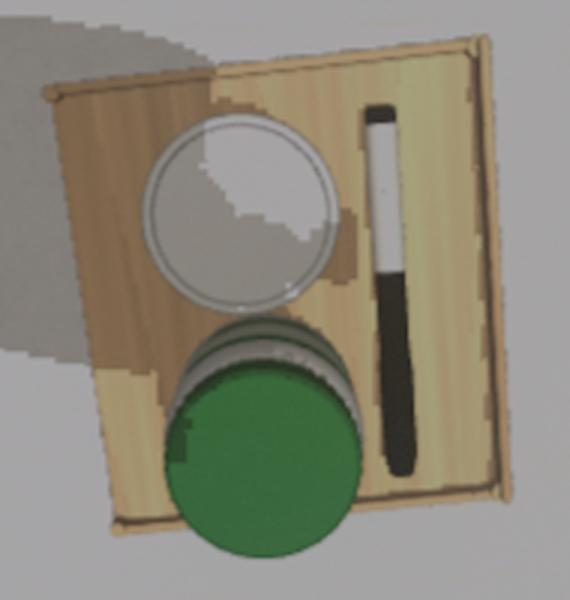

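```bash
python3 -m handwheel '[[[0.085,0,0,0,-5],[0.085,-0.0136,-0.004,0,0],[0.085,-0.0136,-0.004,0.01,0],[0.085,0,0,0.03,0],[0.085,0,0,0.04,0],[0.085,0,0,0.04,0],[0.085,0,0,0.02,0],[0.085,0,0,0,0]]]'
python3 c.py w2 jar_mid
```

```text
time: 5.28
eef_pos: [0.5749, -0.029, 0.1199]
tcp_rot: [0.679, 0.734, -0.003, -0.006]
contact_force: [-0.8, 0.3, 0.0]
opening: 0.995
finger_force: 0.0
[ 0.5749 -0.029   0.1199] toolx [-0.077  0.997  0.004] z [-0.013  0.003 -1.   ] 5.2833
jar_mid 0.95 8483 rect corners [[0.6746, 0.063], [0.7357, 0.0678], [0.7499, 0.023], [0.685, 0.0178]]
jar_mid 0.72 4761 rect corners [[0.723, -0.0441], [0.729, 0.0074], [0.7682, -0.0042], [0.7647, -0.0574]]
  pt 0.8 [588. 148.] [0.7151 0.0437 0.049 ]
```

View pics/w2.png

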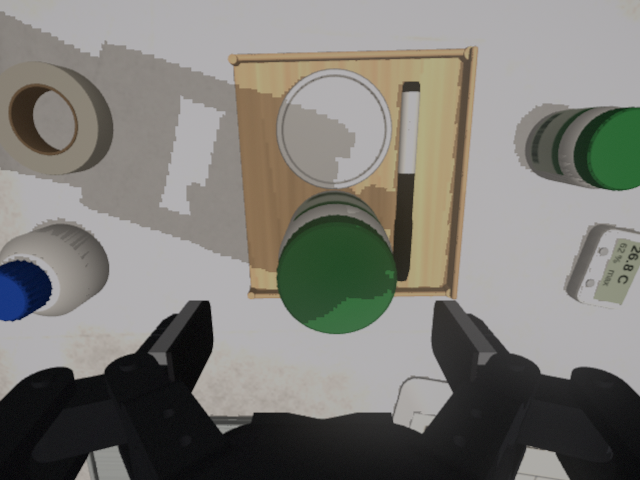

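```bash
python3 -m handwheel '[[[0.085,0,0,0,0],[0.085,0,0,0,0]]]'; python3 d.py; python3 -c "
from h import *
s=get_state();m=R.from_quat(s['tcp_rot']).as_matrix();print(s['eef_pos'],m.round(4))"
```

```text
time: 5.6
eef_pos: [0.5816, -0.0291, 0.1301]
tcp_rot: [0.678, 0.735, 0.001, 0.002]
contact_force: [0.1, 1.0, 1.1]
opening: 0.998
finger_force: 0.0
green [ 557  108   78   78 4783] [595.16934978 145.55090947]
green [ 265  210  114  112 9851] [321.25936453 266.2704294 ]
jar lid [ 0.58031782 -0.02768176  0.0292222 ] [-1.70530257e-13 -1.70530257e-13  0.00000000e+00]
pot bbox 264 69 111 115
pot [0.57349409 0.04171326 0.03080415] [ 1.70530257e-13  5.68434189e-14 -5.68434189e-14]
[ 0.58109732 -0.02875588  0.12936789] [[-8.020e-02  9.968e-01  3.500e-03]
 [ 9.968e-01  8.020e-02 -8.000e-04]
 [-1.100e-03  3.400e-03 -1.000e+00]]
```

```bash
python3 -m handwheel '[[[0.085,0.001,-0.001,0.02,0],[0.085,0,0,0.025,0],[0.085,0,0,0.025,0],[0.085,0,0,0.015,0],[0.085,0,0,0.01,0],[0.085,0,0,0.004,0],[0.085,0,0,0,0],[0.085,0,0,0,0],[0.085,0,0,0,0]]]' 40; python3 -m handwheel '[[[0.05,0,0,0,0],[0.05,0,0,0,0],[0.05,0,0,0,0],[0.05,0,0,0,0],[0.05,0,0,0,0],[0.05,0,0,0,0],[0.05,0,0,0,0],[0.05,0,0,0,0]]]' 40
```

```text
time: 6.45
eef_pos: [0.5802, -0.0278, 0.03]
tcp_rot: [0.678, 0.735, 0.001, 0.001]
contact_force: [0.6, 0.1, -0.1]
opening: 0.994
finger_force: 0.0
time: 7.12
eef_pos: [0.58, -0.0278, 0.0298]
tcp_rot: [0.678, 0.735, 0.001, 0.001]
contact_force: [-1.5, -0.3, 5.8]
opening: 0.732
finger_force: 44.7
```

```bash
python3 -m handwheel '[[[0.05,0,0,-0.015,0],[0.05,0,0,-0.03,0],[0.05,0,0,-0.035,0],[0.05,0.015,-0.001,-0.02,0],[0.05,0.03,-0.003,0,0],[0.05,0.035,-0.004,0,0],[0.05,0.035,-0.004,0,0],[0.05,0.035,-0.004,0,0],[0.05,0.035,-0.004,0,0],[0.05,0.035,-0.004,0,0],[0.05,0.03,-0.003,0,0],[0.05,0.02,0,0,0]]]'; python3 -m handwheel '[[[0.05,0.009,0,0,0],[0.05,0,0,0,0],[0.05,0,0,0,0]]]'; python3 c.py w3 side_mat
```

```text
time: 8.12
eef_pos: [0.5282, 0.2419, 0.1273]
tcp_rot: [0.677, 0.736, -0.001, -0.001]
contact_force: [0.7, 0.3, -1.1]
opening: 0.729
finger_force: 44.6
time: 8.37
eef_pos: [0.5292, 0.2479, 0.1277]
tcp_rot: [0.678, 0.735, -0.001, -0.0]
contact_force: [-0.0, -0.5, -1.9]
opening: 0.729
finger_force: 44.5
[0.5292 0.2479 0.1277] toolx [-0.081  0.997 -0.001] z [-0.001 -0.001 -1.   ] 8.3667
side_mat 0.84 41215 rect corners [[0.359, 0.2914], [0.5867, 0.3227], [0.6139, 0.1954], [0.3544, 0.1576]]
  pt 0.98 [260. 228.] [0.4818 0.2437 0.    ]
```

View pics/w3.png

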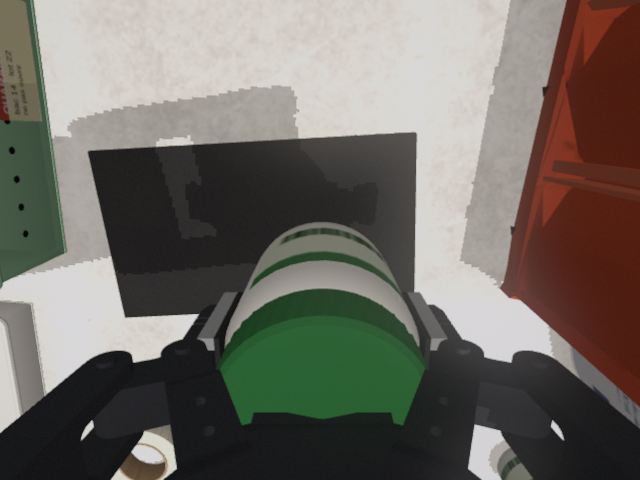

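```bash
python3 -m handwheel '[[[0.05,0,0,0.02,0],[0.05,0,0,0.03,0],[0.05,0,0,0.025,0],[0.05,0,0,0.012,0],[0.05,0,0,0.006,0],[0.05,0,0,0.004,0],[0.05,0,0,0.001,0],[0.05,0,0,0.0005,0],[0.05,0,0,0,0]]]'; python3 -m handwheel '[[[0.085,0,0,0,0],[0.085,0,0,0,0],[0.085,0,0,0,0],[0.085,0,0,0,0],[0.085,0,0,-0.015,0],[0.085,0,0,-0.03,0],[0.085,0,0,-0.04,0],[0.085,0,0,-0.03,0],[0.085,-0.01,0.001,-0.005,0],[0.085,-0.025,0.003,0,0],[0.085,-0.03,0.004,0,0],[0.085,-0.035,0.005,0,0]]]';python3 -m handwheel '[[[0.085,-0.035,0.005,0,0],[0.085,-0.03,0.004,0,0],[0.085,-0.025,0.003,0,0],[0.085,-0.015,0.002,0,0],[0.085,-0.005,0,0,0],[0.085,0,0,0,0],[0.085,0,0,0,0]]]';python3 d.py
```

```text
time: 9.27
eef_pos: [0.5307, 0.2486, 0.0313]
tcp_rot: [0.678, 0.735, 0.001, 0.001]
contact_force: [-0.2, -0.2, -1.9]
opening: 0.735
finger_force: 44.5
time: 10.27
eef_pos: [0.5503, 0.1495, 0.15]
tcp_rot: [0.677, 0.736, 0.0, 0.0]
contact_force: [0.4, 0.2, -0.2]
opening: 0.997
finger_force: 0.0
time: 10.85
eef_pos: [0.5729, 0.0416, 0.1495]
tcp_rot: [0.678, 0.735, -0.0, -0.0]
contact_force: [-0.4, -0.2, 0.0]
opening: 0.997
finger_force: 0.0
green [ 527  228   64   61 2974] [558.72562206 258.49495629]Traceback (most recent call last):
  File "d.py", line 12, in <module>
    i=[i for i in range(1,n) if st[i,4]>1500 and 230<st[i,0]<340][0]
      ~~~~~~~~~~~~~~~~~~~~~~~~~~~~~~~~~~~~~~~~~~~~~~~~~~~~~~~~~~~^^^
IndexError: list index out of range
```

```bash
python3 -m handwheel '[[[0.085,0.0,0.0005,0.02,0],[0.085,0,0,0.03,0],[0.085,0,0,0.035,0],[0.085,0,0,0.025,0],[0.085,0,0,0.012,0],[0.085,0,0,0.006,0],[0.085,0,0,0.0015,0],[0.085,0,0,0,0],[0.085,0,0,0,0]]]' 25; python3 -m handwheel '[[[0.045,0,0,0,0],[0.045,0,0,0,0],[0.045,0,0,0,0],[0.045,0,0,0,0],[0.045,0,0,0,0],[0.045,0,0,0,0],[0.045,0,0,0,0]]]' 25;python3 c.py w4 marker_mid
```

```text
time: 11.65
eef_pos: [0.5754, 0.0414, 0.0223]
tcp_rot: [0.678, 0.735, 0.001, 0.001]
contact_force: [0.7, -1.2, 1.0]
opening: 0.995
finger_force: 0.0
time: 12.23
eef_pos: [0.575, 0.0411, 0.0222]
tcp_rot: [0.678, 0.735, 0.001, 0.001]
contact_force: [-0.3, 0.6, 6.9]
opening: 0.669
finger_force: 26.2
[0.575  0.0411 0.0222] toolx [-0.08   0.997 -0.   ] z [ 0.002 -0.    -1.   ] 12.2333
marker_mid 0.67 2059 rect corners [[0.6173, 0.0358], [0.6139, 0.0759], [0.6256, 0.076], [0.6299, 0.0358]]
```

View pics/w4.png

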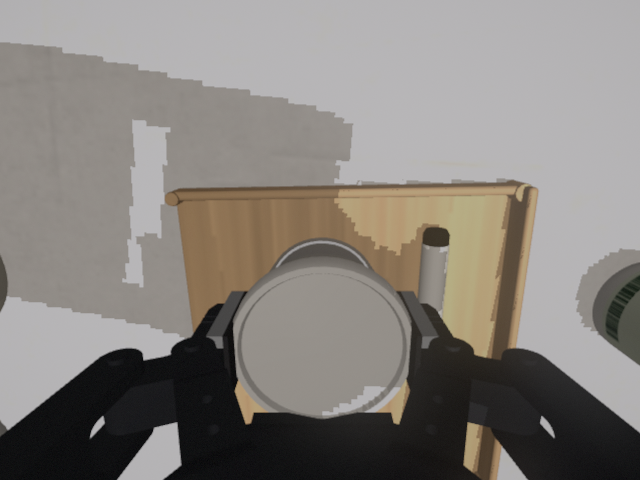

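```bash
python3 -m handwheel '[[[0.045,0,0,-0.015,0],[0.045,0,0,-0.03,0],[0.045,0,0,-0.035,0],[0.045,0.012,-0.008,-0.02,0],[0.045,0.021,-0.014,0,0],[0.045,0.029,-0.019,0,0],[0.045,0.031,-0.021,0,0],[0.045,0.031,-0.021,0,0],[0.045,0.029,-0.019,0,0],[0.045,0.025,-0.017,0,0],[0.045,0.016,-0.011,0,0],[0.045,0.012,-0.009,0,0]]]'; python3 -m handwheel '[[[0.045,0,0,0,0],[0.045,0,0,0,0],[0.045,0,0,0.02,0],[0.045,0,0,0.035,0],[0.045,0,0,0.025,0],[0.045,0,0,0.012,0],[0.045,0,0,0.004,0],[0.045,0,0,0.002,0],[0.045,0,0,0,0]]]'
```

```text
time: 13.38
eef_pos: [0.4171, 0.2367, 0.1203]
tcp_rot: [0.678, 0.735, 0.0, -0.0]
contact_force: [0.6, -1.0, -0.2]
opening: 0.674
finger_force: 27.0
time: 14.13
eef_pos: [0.4197, 0.2351, 0.0227]
tcp_rot: [0.679, 0.735, 0.0, 0.0]
contact_force: [0.3, 0.5, -0.5]
opening: 0.672
finger_force: 27.0
```

```bash
python3 -m handwheel '[[[0.045,0,0,0.0015,0],[0.045,0,0,0,0],[0.045,0,0,0,0]]]'; python3 -m handwheel '[[[0.085,0,0,0,0],[0.085,0,0,0,0],[0.085,0,0,0,0],[0.085,0,0,-0.01,0],[0.085,0,0,-0.03,0],[0.085,0,0,-0.04,0],[0.085,-0.01,0.01,-0.04,0],[0.085,-0.02,0.02,-0.03,0],[0.085,-0.03,0.02,-0.02,0],[0.085,-0.02,0.01,0,0],[0.085,0,0,0,0],[0.085,0,0,0,0]]]'; python3 c.py w5 jar_mid,pot_mid
```

```text
time: 14.38
eef_pos: [0.4196, 0.2356, 0.0218]
tcp_rot: [0.678, 0.735, 0.001, 0.001]
contact_force: [-0.8, -0.2, -0.6]
opening: 0.675
finger_force: 27.0
time: 15.38
eef_pos: [0.4851, 0.16, 0.1909]
tcp_rot: [0.679, 0.734, 0.0, 0.0]
contact_force: [0.3, 0.2, 0.5]
opening: 0.993
finger_force: 0.0
[0.4851 0.16   0.1909] toolx [-0.078  0.997  0.   ] z [ 0.001  0.    -1.   ] 15.3833
jar_mid 0.84 2754 rect corners [[0.6654, 0.0615], [0.6843, 0.0994], [0.7599, 0.0473], [0.7424, 0.0057]]
jar_mid 0.58 8663 rect corners [[0.4814, 0.2442], [0.5308, 0.2992], [0.587, 0.2587], [0.5383, 0.1985]]
  pt 0.75 [247. 116.] [0.4234 0.236  0.049 ]
  pt 0.74 [571. 362.] [0.7125 0.0518 0.049 ]
pot_mid 0.95 6310 rect corners [[0.3797, 0.2672], [0.4445, 0.2724], [0.4477, 0.2065], [0.3786, 0.2011]]
  pt 0.62 [246. 115.] [0.4188 0.2365 0.0305]
```

View pics/w5.png

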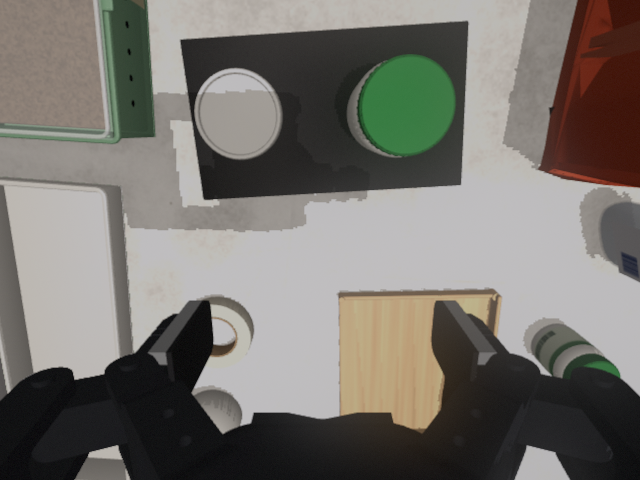

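Wrist picture: the pot (238,113) and jar (405,105) stand upright on the mat. Next, the marker.

```bash
python3 -m handwheel '[[[0.06,-0.01,0.008,0,0],[0.04,-0.022,0.018,0,0],[0.035,-0.03,0.023,0.01,0],[0.035,-0.03,0.023,0.01,0],[0.035,-0.03,0.023,0.01,0],[0.035,-0.022,0.018,0.01,0],[0.035,-0.013,0.01,0.01,0],[0.035,-0.005,0.005,0,0],[0.035,0,0,0,0],[0.035,0,0,0,0],[0.035,0,0,0,0]]]'
cat > e.py <<'E'
from h import *
import sys
s=get_state();C=cam('wrist',s);im=viewer.read_camera('wrist');cv2.imwrite('pics/w6.png',im)
m=R.from_quat(s['tcp_rot']).as_matrix();print(np.round(s['eef_pos'],4),s['opening'],s['time'])
for d in viewer.outline_of('wrist','marker_mid')[:2]:
    k=d['mask'].astype(np.uint8);P=cv2.findNonZero(k)[:,0].astype(float)
    W=np.array([ray(C,u,v,.012)[:2] for u,v in P[::3]])
    r=cv2.minAreaRect(W.astype(np.float32)*1000);print(d['confidence'],'marker rect mm',r, 'bbox',cv2.boundingRect(k))
    c=np.array(r[0])/1000-s['eef_pos'][:2]; print('tool dxy',c@m[:2,0],c@m[:2,1])
E
python3 e.py
```

```text
time: 16.55
eef_pos: [0.6251, 0.0104, 0.1408]
tcp_rot: [0.678, 0.735, 0.0, 0.0]
contact_force: [0.4, -0.4, 1.0]
opening: 0.408
finger_force: 0.0
[0.6251 0.0104 0.1408] 0.4080399322406661 16.55
0.88 marker rect mm ((625.6355590820312, 8.624504089355469), (13.335519790649414, 134.31268310546875), 4.417951583862305) bbox (315, 138, 18, 174)
tool dxy -0.0018432300618213128 0.0003637716362196294
```

View pics/w6.png

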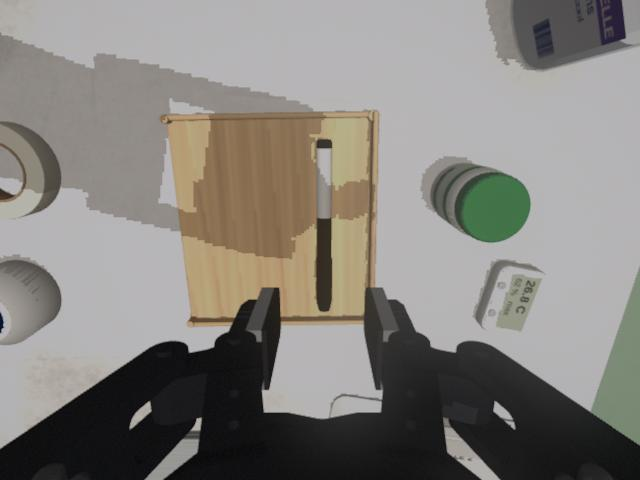

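```bash
python3 -m handwheel '[[[0.035,-0.002,0.0005,0.02,0],[0.035,0,0,0.03,0],[0.035,0,0,0.035,0],[0.035,0,0,0.025,0],[0.035,0,0,0.012,0],[0.035,0,0,0.008,0],[0.035,0,0,0.003,0],[0.035,0,0,0,0],[0.035,0,0,0,0],[0.035,0,0,0,0]]]' 25; python3 -m handwheel '[[[0.005,0,0,0,0],[0.005,0,0,0,0],[0.005,0,0,0,0],[0.005,0,0,0,0],[0.005,0,0,0,0]]]' 25
```

```text
time: 17.48
eef_pos: [0.6276, 0.0074, 0.0092]
tcp_rot: [0.678, 0.735, 0.001, 0.002]
contact_force: [0.0, 0.5, 0.6]
opening: 0.411
finger_force: 0.0
time: 17.9
eef_pos: [0.6269, 0.0074, 0.0084]
tcp_rot: [0.678, 0.735, 0.001, 0.001]
contact_force: [-1.0, 0.4, 4.3]
opening: 0.119
finger_force: 26.6
```

```bash
python3 -m handwheel '[[[0.005,0,0,-0.01,0],[0.005,0,0,-0.03,0],[0.005,0,0,-0.04,0],[0.005,0,0,-0.04,0],[0.005,0,0,-0.02,0],[0.005,0,0,0,0],[0.005,0,0,0,0]]]'; python3 e.py
```

```text
time: 18.48
eef_pos: [0.6267, 0.0074, 0.1491]
tcp_rot: [0.678, 0.735, 0.001, 0.001]
contact_force: [0.2, 0.9, -0.6]
opening: 0.123
finger_force: 25.9
[0.6267 0.0074 0.1491] 0.12270794521517364 18.4833
0.77 marker rect mm ((630.360107421875, -50.42445373535156), (24.443450927734375, 245.91758728027344), 4.6441216468811035) bbox (306, 138, 31, 281)
tool dxy -0.057947914316679346 -0.0010343560137001532
```

View pics/w6.png

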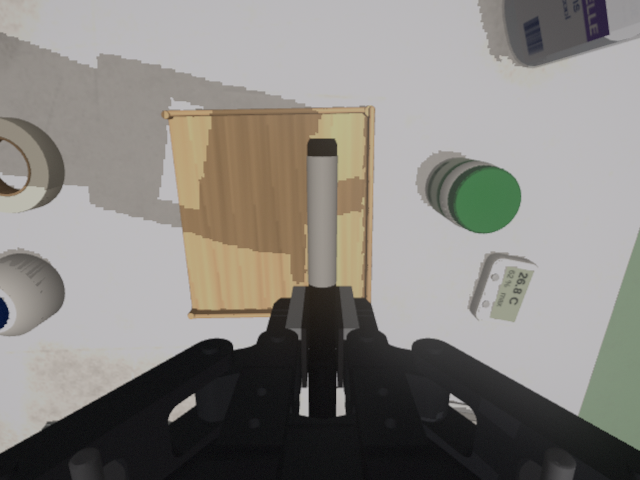

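The marker is held level between the pads (320,290) and has cleared the tray. Now the steel tray's pose from the top camera.

```bash
cat > p.py <<'E'
from h import *
for c in('top','scene'):
    viewer.read_camera(c);C=cam(c)
    for d in viewer.outline_of(c,'pen_tray')[:1]:
        P=cv2.findNonZero(d['mask'].astype(np.uint8))[:,0]
        W=np.array([ray(C,u,v,.008)[:2] for u,v in P],np.float32)*1000
        print(c,d['confidence'],cv2.minAreaRect(W))
    print([ (d['confidence'],ray(C,d['xy'][0]*640,d['xy'][1]*480,0)) for d in viewer.pinpoint(c,'pen_tray')[:1]])
E
python3 p.py
```

```text
top 0.69 ((485.4024963378906, -253.548095703125), (192.53697204589844, 114.67506408691406), 4.582470417022705)
[(0.86, array([ 0.4809944 , -0.24864417,  0.        ]))]
scene 0.97 ((479.7709655761719, -248.24667358398438), (192.0867462158203, 117.80693054199219), 4.58062744140625)
[(0.94, array([ 0.47928879, -0.2500012 ,  0.        ]))]
```

```bash
python3 -m handwheel '[[[0.005,-0.01,-0.007,0,0],[0.005,-0.02,-0.013,0,0],[0.005,-0.025,-0.017,0,0],[0.005,-0.03,-0.02,0,0],[0.005,-0.03,-0.02,0,0],[0.005,-0.03,-0.02,0,0],[0.005,-0.03,-0.02,0,0],[0.005,-0.025,-0.017,0,0],[0.005,-0.02,-0.013,0,0],[0.005,-0.015,-0.01,0,0],[0.005,-0.008,-0.005,0,0],[0.005,-0.003,-0.002,0,0]]]'; python3 -m handwheel '[[[0.005,0,0,0,3],[0.005,0,0,0,6],[0.005,0,0,0,7],[0.005,0,0,0,7],[0.005,0,0,0,7],[0.005,0,0,0,7],[0.005,0,0,0,7],[0.005,0,0,0,7],[0.005,0,0,0,7],[0.005,0,0,0,7],[0.005,0,0,0,7],[0.005,0,0,0,7]]]'; python3 -m handwheel '[[[0.005,0,0,0,6],[0.005,0,0,0,4],[0.005,0,0,0,1],[0.005,0,0,0,0],[0.005,0,0,0,0],[0.005,0,0,0,0]]]';python3 c.py w7 pen_tray
```

```text
time: 19.88
eef_pos: [0.4813, -0.2523, 0.1471]
tcp_rot: [0.679, 0.734, -0.0, -0.0]
contact_force: [0.0, 0.2, -0.6]
opening: 0.119
finger_force: 25.9
time: 20.88
eef_pos: [0.4826, -0.2499, 0.1469]
tcp_rot: [0.991, 0.133, -0.0, -0.0]
contact_force: [0.6, 0.7, -0.2]
opening: 0.119
finger_force: 25.9
time: 21.38
eef_pos: [0.4824, -0.2506, 0.1471]
tcp_rot: [0.999, 0.041, -0.0, -0.0]
contact_force: [1.1, 0.6, -0.5]
opening: 0.115
finger_force: 25.9
[ 0.4824 -0.2506  0.1471] toolx [ 0.997  0.082 -0.   ] z [-0.  0. -1.] 21.3833
pen_tray 0.65 25525 rect corners [[0.3781, -0.1941], [0.5735, -0.1902], [0.5819, -0.3026], [0.3879, -0.329]]
  pt 0.73 [324. 224.] [ 0.4798 -0.2524  0.    ]
```

View pics/w7.png

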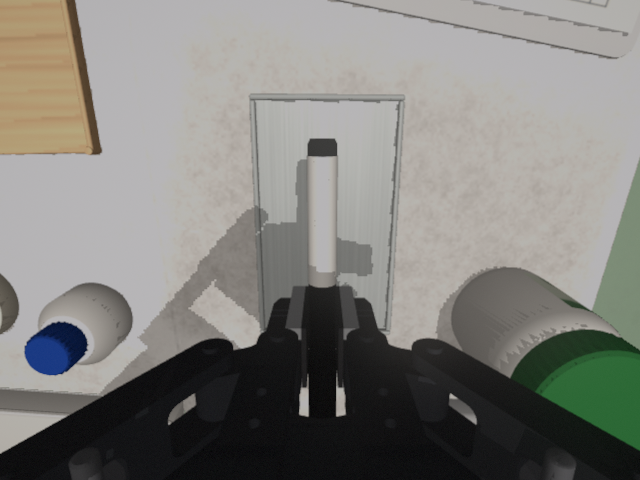

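```bash
python3 -m handwheel '[[[0.005,0,0,0.02,0],[0.005,0,0,0.035,0],[0.005,0,0,0.035,0],[0.005,0,0,0.025,0],[0.005,0,0,0.012,0],[0.005,0,0,0.007,0],[0.005,0,0,0.003,0],[0.005,0,0,0.001,0],[0.005,0,0,0,0],[0.005,0,0,0,0],[0.005,0,0,0,0]]]'
```

```text
time: 22.45
eef_pos: [0.4832, -0.2516, 0.0106]
tcp_rot: [0.999, 0.04, 0.001, 0.001]
contact_force: [-0.8, 0.1, -0.1]
opening: 0.118
finger_force: 25.9
```

```bash
python3 -m handwheel '[[[0.005,0,0,0.0015,0],[0.005,0,0,0.0005,0],[0.005,0,0,0,0]]]'; python3 -m handwheel '[[[0.035,0,0,0,0],[0.035,0,0,0,0],[0.035,0,0,0,0],[0.035,0,0,-0.01,0],[0.035,0,0,-0.025,0],[0.035,0,0,-0.04,0],[0.035,0,0,-0.04,0],[0.035,0,0,-0.03,0],[0.085,0,0,-0.01,0],[0.085,0,0,0,0],[0.085,0,0,0,0]]]'; python3 c.py w8 pen_tray,marker_mid
```

```text
time: 22.7
eef_pos: [0.4829, -0.2513, 0.0083]
tcp_rot: [0.999, 0.04, 0.001, 0.0]
contact_force: [-0.7, 0.7, 4.1]
opening: 0.119
finger_force: 26.5
time: 23.62
eef_pos: [0.4821, -0.2507, 0.162]
tcp_rot: [0.999, 0.04, 0.0, 0.0]
contact_force: [0.4, -0.6, 0.1]
opening: 0.821
finger_force: 0.0
[ 0.4821 -0.2507  0.162 ] toolx [0.997 0.08  0.   ] z [ 0. -0. -1.] 23.6167
pen_tray 0.61 29159 rect corners [[0.5737, -0.19], [0.5828, -0.3028], [0.3872, -0.3302], [0.3764, -0.1957]]
  pt 0.65 [324. 219.] [ 0.4801 -0.2526  0.    ]
marker_mid 0.63 2399 rect corners [[0.549, -0.2396], [0.55, -0.2524], [0.4169, -0.2642], [0.4157, -0.2496]]
  pt 0.85 [327. 218.] [ 0.4837 -0.2548  0.011 ]
```

View pics/w8.png

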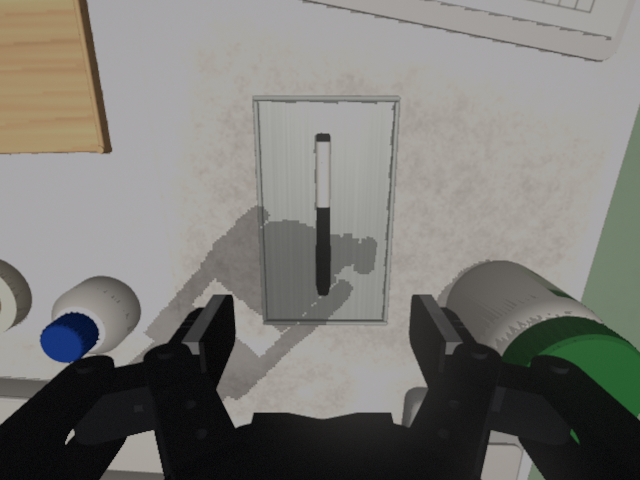

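The wrist picture shows the marker lying flat and lengthwise at (323,215) in the steel tray. Next I'll go back for the pot.

```bash
python3 -m handwheel '[[[0.085,0,0,0,-3],[0.085,0,0,0,-6],[0.085,0,0,0,-7],[0.085,0,0,0,-7],[0.085,0,0,0,-7],[0.085,0,0,0,-7],[0.085,0,0,0,-7],[0.085,0,0,0,-7],[0.085,0,0,0,-7],[0.085,0,0,0,-7],[0.085,0,0,0,-7],[0.085,0,0,0,-7]]]'; python3 -m handwheel '[[[0.085,0,0,0,-6],[0.085,0,0,0,-4],[0.085,0.01,0,0,-1],[0.085,0.025,-0.001,0,0],[0.085,0.035,-0.002,0,0],[0.085,0.035,-0.002,0,0],[0.085,0.035,-0.002,0,0],[0.085,0.035,-0.002,0,0],[0.085,0.035,-0.002,0,0],[0.085,0.035,-0.002,0,0],[0.085,0.035,-0.002,0,0],[0.085,0.035,-0.002,0,0]]]'; python3 -m handwheel '[[[0.085,0.035,-0.002,0,0],[0.085,0.035,-0.002,0,0],[0.085,0.035,-0.002,0,0],[0.085,0.03,0,0,0],[0.085,0.025,0,0,0],[0.085,0.01,0,0,0],[0.085,0.005,0,0,0],[0.085,0,0,0,0],[0.085,0,0,0,0],[0.085,0,0,0,0]]]'
cat > g.py <<'E'
from h import *
from scipy.optimize import least_squares
import sys
s=get_state();C=cam('wrist',s);im=viewer.read_camera('wrist')
m=R.from_quat(s['tcp_rot']).as_matrix();print(np.round(s['eef_pos'],4),'toolx',m[:,0].round(3),s['time'])
def proj(cx,cy,z,r,dz):
    P=np.array([px(C,(cx+r*np.cos(t),cy+r*np.sin(t),q)) for t in np.linspace(0,2*np.pi,90) for q in (z,z-dz)]);return np.r_[P.min(0),P.max(0)]
dz=float(sys.argv[1])
def rep(n,x,y,w,h,z,r,th):
    f=least_squares(lambda p:proj(p[0],p[1],z,r,th)-[x-.5,y-.5,x+w-.5,y+h-.5],[.5,.1]).x
    c=f-s['eef_pos'][:2];print(n,f.round(4),'tool',(c@m[:2,0]).round(4),(c@m[:2,1]).round(4),(x,y,w,h))
for d in viewer.outline_of('wrist','pot_mid')[:1]: rep('pot',*cv2.boundingRect(d['mask'].astype(np.uint8)),.053+dz,.031,.006)
g=cv2.inRange(cv2.cvtColor(im,cv2.COLOR_BGR2HSV),(45,90,40),(85,255,255))
n,l,st,ce=cv2.connectedComponentsWithStats(g)
for i in range(1,n):
    if st[i,4]>1500: rep('lid',*st[i,:4],.09+dz,.029,.018)
if len(sys.argv)>2: cv2.imwrite(f'pics/{sys.argv[2]}.png',im)
E
python3 g.py .003
```

```text
time: 24.87
eef_pos: [0.4818, -0.2505, 0.1606]
tcp_rot: [0.743, 0.669, -0.0, -0.001]
contact_force: [0.7, 0.9, 0.6]
opening: 0.994
finger_force: 0.0
time: 25.87
eef_pos: [0.4388, 0.0639, 0.1614]
tcp_rot: [0.679, 0.734, -0.0, -0.001]
contact_force: [-0.4, 0.4, -0.5]
opening: 0.991
finger_force: 0.0
time: 26.7
eef_pos: [0.4203, 0.2347, 0.1619]
tcp_rot: [0.679, 0.734, -0.0, -0.0]
contact_force: [0.1, -0.7, -0.5]
opening: 0.994
finger_force: 0.0
[0.4203 0.2347 0.1619] toolx [-0.079  0.997 -0.   ] 26.7
pot [0.4176 0.2363] tool 0.0018 -0.0025 (276, 189, 89, 86)
lid [0.5297 0.2483] tool 0.005 0.1101 (np.int32(452), np.int32(193), np.int32(106), np.int32(97))
```

```bash
python3 -m handwheel '[[[0.085,0.001,-0.0005,0.02,0],[0.085,0,0,0.035,0],[0.085,0,0,0.035,0],[0.085,0,0,0.025,0],[0.085,0,0,0.015,0],[0.085,0,0,0.008,0],[0.085,0,0,0.003,0],[0.085,0,0,0,0],[0.085,0,0,0,0],[0.085,0,0,0,0]]]' 25; python3 -m handwheel '[[[0.045,0,0,0,0],[0.045,0,0,0,0],[0.045,0,0,0,0],[0.045,0,0,0,0],[0.045,0,0,0,0],[0.045,0,0,0,0],[0.045,0,0,0,0]]]' 25
```

```text
time: 27.63
eef_pos: [0.4209, 0.237, 0.0226]
tcp_rot: [0.678, 0.735, 0.001, 0.001]
contact_force: [0.5, -0.2, -0.4]
opening: 0.995
finger_force: 0.0
time: 28.22
eef_pos: [0.4203, 0.237, 0.0224]
tcp_rot: [0.678, 0.735, 0.001, 0.0]
contact_force: [-1.6, -1.2, 6.0]
opening: 0.673
finger_force: 26.0
```

```bash
python3 -m handwheel '[[[0.045,0,0,-0.015,0],[0.045,0,0,-0.03,0],[0.045,0,0,-0.035,0],[0.045,-0.012,0.008,-0.02,0],[0.045,-0.021,0.014,0,0],[0.045,-0.029,0.019,0,0],[0.045,-0.031,0.021,0,0],[0.045,-0.031,0.021,0,0],[0.045,-0.029,0.019,0,0],[0.045,-0.025,0.017,0,0],[0.045,-0.016,0.011,0,0],[0.045,-0.012,0.009,0,0]]]'; python3 -m handwheel '[[[0.045,0,0,0,0],[0.045,0,0,0,0],[0.045,0,0,0.02,0],[0.045,0,0,0.035,0],[0.045,0,0,0.02,0],[0.045,0,0,0.01,0],[0.045,0,0,0,0],[0.045,0,0,0,0],[0.045,0,0,0,0]]]'
```

```text
time: 29.22
eef_pos: [0.5758, 0.0406, 0.1211]
tcp_rot: [0.679, 0.734, 0.0, 0.0]
contact_force: [-0.3, -0.4, -0.9]
opening: 0.673
finger_force: 27.0
time: 29.97
eef_pos: [0.5759, 0.0429, 0.0379]
tcp_rot: [0.678, 0.735, 0.001, 0.001]
contact_force: [-0.6, -0.4, 0.0]
opening: 0.673
finger_force: 27.0
```

```bash
python3 -m handwheel '[[[0.045,-0.0004,-0.0009,0.007,0],[0.045,0,0,0.004,0],[0.045,0,0,0.002,0],[0.045,0,0,0.001,0],[0.045,0,0,0.0005,0],[0.045,0,0,0,0],[0.045,0,0,0,0]]]'
```

```text
time: 30.55
eef_pos: [0.574, 0.042, 0.0234]
tcp_rot: [0.678, 0.735, -0.0, -0.0]
contact_force: [-5.9, 0.6, 8.9]
opening: 0.672
finger_force: 27.6
```

```bash
python3 -m handwheel '[[[0.085,0,0,0,0],[0.085,0,0,0,0],[0.085,0,0,0,0],[0.085,0,0,-0.01,0],[0.085,0,0,-0.03,0],[0.085,0,0,-0.04,0],[0.085,0,0,-0.035,0],[0.085,0,0,-0.015,0],[0.085,0,0,0,0],[0.085,0,0,0,0]]]'; python3 g.py .004 w9
```

```text
time: 31.38
eef_pos: [0.5745, 0.042, 0.1531]
tcp_rot: [0.678, 0.735, 0.001, 0.001]
contact_force: [0.6, 0.6, -0.2]
opening: 0.992
finger_force: 0.0
[0.5745 0.042  0.1531] toolx [-0.08   0.997 -0.001] 31.3833
pot [0.5727 0.0424] tool 0.0006 -0.0018 (275, 192, 92, 91)
lid [0.7089 0.0496] tool -0.0031 0.1346 (np.int32(520), np.int32(227), np.int32(64), np.int32(60))
```

View pics/w9.png

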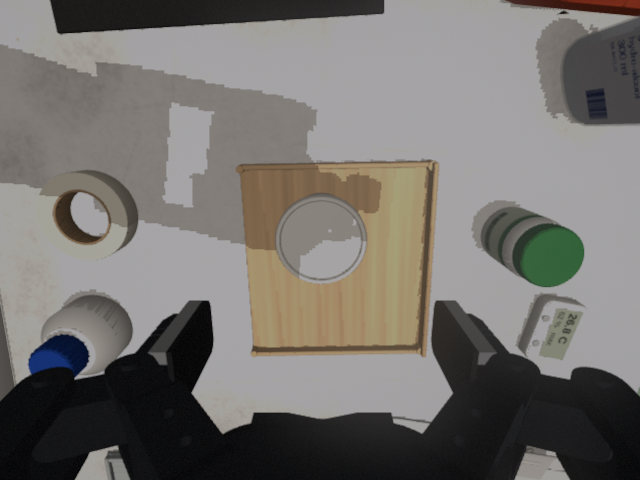

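The pot is back within about 1 mm, upright at (321,238). Now the jar.

```bash
python3 -m handwheel '[[[0.085,0.01,-0.001,0,0],[0.085,0.025,-0.003,0,0],[0.085,0.03,-0.004,0,0],[0.085,0.035,-0.005,0,0],[0.085,0.035,-0.005,0,0],[0.085,0.03,-0.004,0,0],[0.085,0.025,-0.003,0,0],[0.085,0.015,-0.002,0,0],[0.085,0.005,0,0,0],[0.085,0,0,0,0],[0.085,0,0,0,0],[0.085,0,0,0,0]]]';python3 g.py .003
```

```text
time: 32.48
eef_pos: [0.53, 0.2483, 0.1509]
tcp_rot: [0.678, 0.735, -0.001, -0.0]
contact_force: [-0.7, -0.6, 0.5]
opening: 0.995
finger_force: 0.0
[0.53   0.2483 0.1509] toolx [-0.079  0.997 -0.001] 32.4833
lid [0.5288 0.248 ] tool -0.0001 -0.0012 (np.int32(271), np.int32(204), np.int32(103), np.int32(102))
```

```bash
python3 -m handwheel '[[[0.085,0,0.0005,0.02,0],[0.085,0,0,0.03,0],[0.085,0,0,0.03,0],[0.085,0,0,0.02,0],[0.085,0,0,0.012,0],[0.085,0,0,0.007,0],[0.085,0,0,0.003,0],[0.085,0,0,0,0],[0.085,0,0,0,0],[0.085,0,0,0,0]]]' 40; python3 -m handwheel '[[[0.05,0,0,0,0],[0.05,0,0,0,0],[0.05,0,0,0,0],[0.05,0,0,0,0],[0.05,0,0,0,0],[0.05,0,0,0,0],[0.05,0,0,0,0]]]' 40
```

```text
time: 33.42
eef_pos: [0.5319, 0.2495, 0.0312]
tcp_rot: [0.678, 0.735, 0.001, 0.001]
contact_force: [0.2, -0.2, 0.5]
opening: 0.996
finger_force: 0.0
time: 34.0
eef_pos: [0.5314, 0.2495, 0.0309]
tcp_rot: [0.678, 0.735, 0.001, 0.0]
contact_force: [-2.3, 0.1, 5.9]
opening: 0.727
finger_force: 44.8
```

```bash
python3 -m handwheel '[[[0.05,0,0,-0.015,0],[0.05,0,0,-0.03,0],[0.05,0,0,-0.035,0],[0.05,-0.015,0.001,-0.02,0],[0.05,-0.03,0.003,0,0],[0.05,-0.035,0.004,0,0],[0.05,-0.035,0.004,0,0],[0.05,-0.035,0.004,0,0],[0.05,-0.035,0.004,0,0],[0.05,-0.035,0.004,0,0],[0.05,-0.03,0.003,0,0],[0.05,-0.02,0,0,0]]]'; python3 -m handwheel '[[[0.05,-0.009,0,0,0],[0.05,0,0,0,0],[0.05,0,0,0.01,0],[0.05,0,0,0,0],[0.05,0,0,0,0]]]'
```

```text
time: 35.0
eef_pos: [0.5791, -0.0205, 0.1288]
tcp_rot: [0.679, 0.734, -0.0, -0.0]
contact_force: [0.3, 0.1, -1.4]
opening: 0.725
finger_force: 44.5
time: 35.42
eef_pos: [0.5786, -0.025, 0.118]
tcp_rot: [0.677, 0.736, -0.001, -0.002]
contact_force: [0.0, -1.2, -2.0]
opening: 0.731
finger_force: 44.5
```

```bash
python3 -m handwheel '[[[0.05,-0.001,0.0015,0.01,0],[0.05,0,0,0.02,0],[0.05,0,0,0.02,0],[0.05,0,0,0.015,0],[0.05,0,0,0.008,0],[0.05,0,0,0.004,0],[0.05,0,0,0,0],[0.05,0,0,0,0],[0.05,0,0,0,0],[0.05,0,0,0,0]]]'; python3 -c "
from h import *
print(get_state()['eef_pos'])"
```

```text
time: 36.25
eef_pos: [0.5825, -0.0277, 0.0439]
tcp_rot: [0.678, 0.735, 0.001, 0.001]
contact_force: [-0.2, 0.6, -1.2]
opening: 0.732
finger_force: 44.5
[ 0.5824674  -0.02772978  0.04392142]
```

```bash
python3 -m handwheel '[[[0.05,0.001,-0.0012,0.006,0],[0.05,0,0,0.003,0],[0.05,0,0,0.0015,0],[0.05,0,0,0.001,0],[0.05,0,0,0.0005,0],[0.05,0,0,0,0],[0.05,0,0,0,0],[0.05,0,0,0,0]]]'
```

```text
time: 36.92
eef_pos: [0.5798, -0.0266, 0.032]
tcp_rot: [0.678, 0.735, -0.001, -0.001]
contact_force: [-5.1, 0.7, 7.2]
opening: 0.726
finger_force: 45.8
```

Contact is made. I'll release, rise and check.

```bash
python3 -m handwheel '[[[0.085,0,0,0,0],[0.085,0,0,0,0],[0.085,0,0,0,0],[0.085,0,0,0,0],[0.085,0,0,-0.01,0],[0.085,0,0,-0.03,0],[0.085,0,0,-0.04,0],[0.085,0,0,-0.04,0],[0.085,0,0,-0.03,0],[0.085,0.01,0,-0.04,0],[0.085,0.01,0,-0.03,0],[0.085,0,0,0,0]]]';python3 -m handwheel '[[[0.085,0.005,0,-0.01,0],[0.085,0,0,0,0],[0.085,0,0,0,0]]]'; python3 g.py .004 w10; python3 p.py >/dev/null; python3 b.py | egrep 'tape|hygro|blue|marker'; python3 -c "
from h import *
cv2.imwrite('pics/top9.png',viewer.read_camera('top'))"
```

```text
time: 37.92
eef_pos: [0.5822, -0.0061, 0.2607]
tcp_rot: [0.678, 0.735, 0.005, 0.006]
contact_force: [1.5, -0.7, 1.0]
opening: 0.999
finger_force: 0.0
time: 38.17
eef_pos: [0.5777, -0.0016, 0.26]
tcp_rot: [0.678, 0.735, -0.0, -0.0]
contact_force: [-0.1, 0.7, -0.1]
opening: 0.994
finger_force: 0.0
[ 0.5777 -0.0016  0.26  ] toolx [-0.081  0.997  0.   ] 38.1667
pot [0.5725 0.0418] tool 0.0437 -0.0018 (288, 126, 68, 69)
lid [0.7144 0.0449] tool 0.0353 0.1399 (np.int32(469), np.int32(151), np.int32(45), np.int32(45))
lid [ 0.5787 -0.0293] tool -0.0277 -0.0012 (np.int32(289), np.int32(213), np.int32(67), np.int32(65))
top marker_mid 0.58 [397. 271.] [ 0.4953 -0.2524  0.011 ]
top tape_roll 0.63 [285. 314.] [0.393  0.0329 0.    ]
top hygrometer 0.83 [312. 164.] [ 0.7831 -0.0409  0.    ]
scene marker_mid 0.57 [408. 202.] [ 0.4803 -0.253   0.011 ]
scene tape_roll 0.85 [383. 317.] [0.3883 0.0376 0.    ]
scene hygrometer 0.94 [251. 216.] [ 0.7717 -0.0359  0.    ]
scene blue_cap_bottle 0.62 [409. 282.] [ 0.3797 -0.0645  0.    ]
```

View pics/w10.png

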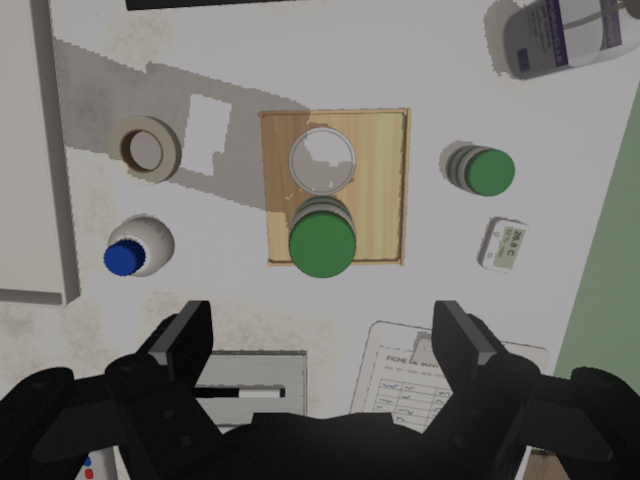

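The wrist picture shows the pot (322,160) and jar (322,243) upright in the tray within about 2 mm of where they started. The marker is in the steel tray at (240,392), and the bystanders have not moved.

```bash
python3 -c "
from plant import sign_off
print(sign_off())"
```

```text
the job is handed in; nothing more can be done
None
```

The job is handed in: the marker lies lengthwise in the steel pen tray, the jar and pot stand upright again within about 2 mm of where they started, and the other things look undisturbed; about 39 s of the 131 s were used.

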